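# Pin the coupling and hold the air test valve at its third click

## Task

The capped coupling on the air test stand is due for its pressure test: take the locking pin with the round knob from the rack, push it fully home through the open pair of lugs on the coupling and let go of it. Only then bring the pressure up in steps with the spring-return test lever: press it down to the first click and wait there about a second, on to the second click and wait again about a second, then on to the third click. Finish while holding the lever down at the third click, as it springs back when let go, with the pin still home and the other pins and the things lying about left where they are.

Things in the scene. Friction and masses are not known exactly. Their poses are not given: they have to be found in the camera images.
- test_stand: fixed air test stand, place and yaw vary: base plate 170 (x) by 320 (y) by 10 mm; origin under it on the bench, its -x side faces the robot at yaw 0. In its frame (mm): upright coupling, 52 dia, axis at (0, 95), top 133 high; valve block 50 by 46 about (4, -58), top 199 high with its click plunger; gauge 68 dia about (12, 0, 128), its needle follows the lever; manifold pipe along y 55 high
- lug_hole (a point): centre of the mouth of the open hole in the near (-x) lug pair, on the upper lug's top, at (-45, 95, 128) mm in test_stand, z up along the hole. Two lugs 38 by 34 by 10 mm, one above the other, 3 mm apart, 13 mm holes in line (mouth chamfered 1.5): 23 mm deep in all, free below. The far (+x) lug pair has its own fixed pin with a like knob, 90 mm away: not for this job
- lock_pin: loose steel locking pin, 65 g. Origin: centre of its collar's underside, z up along the pin. Shank 10 mm dia to 46 mm below the origin, the last 10 mm tapering to 5; collar 24 dia, 4 thick; upright round knob 20 dia from 4 to 34 mm above the origin. In one of the three rack holes (varies), collar on the rack top. Fully home, the collar rests on the upper lug: origin = lug_hole
- pin_rack: fixed black plastic block 54 (x) by 176 (y) by 55 (z) mm, origin under its centre, three 14 mm through holes at y = -56, 0, 56 mm with a pin or bolt standing in each; place and yaw vary
- ring_pin: another pin in the rack, same shank and collar, with an upright wire ring 37 mm across instead of a knob; origin at the collar's underside. Not for this job
- hex_bolt: a hexagon bolt in the rack, shank 12 mm, flat head 19 mm across and 12 high; origin under its washer. Not for this job
- test_lever (a joint): angle of the spring-return test lever, rad: 0 = up, at rest; grows as its grip end is pressed down. Clicks (detents, marked by dark lines on the index plate) at 0.30, 0.60 and 0.90; hard stop 0.96. It springs back to 0 from everywhere, clicks too: at the grip it takes about 5 N to start it, 7 to 9 N to hold the third click, and some 2 N more to leave each click
- lever_axis (a point): centre of the lever's hub, at (0, -100, 120) mm in test_stand; the lever turns about test_stand's y there, in the plane y = -100 mm. Hub 48 mm dia, 20 wide; steel index plate 90 mm dia beside it at y = -84
- lever_grip (a point): centre of the black barrel grip across the lever's end: 32 mm dia, 40 long along test_stand's y, flat ends; 125 mm from lever_axis on an 11 mm rod. At lever angle q it lies at (-125 cos(0.55-q), 0, 125 sin(0.55-q)) mm from lever_axis in its axes: 185 mm high at rest, 77 mm at the third click. Free above and on both y sides: pinch it from above by its ends and lead it along the arc, or press it
- wrench: loose wrench 190 mm long lying on the bench in front of the stand; bystander
- tape_roll: loose white roll of thread tape, 56 mm dia, 19 high, lying near the rack; bystander
- nipple: loose brass hose nipple 46 mm high, 25 mm dia, standing on the stand's base plate behind the pipe; bystander
- leak_spray: loose white bottle 60 mm dia, 170 high, to the left; bystander
- torch: loose black pocket torch 115 mm long lying to the left; bystander

How it is judged:
By the outcome, as a careful person would: the job done as asked, in the order asked, and still so for the second after the job is handed in, while the arm keeps its last pose, push and grip.
It also fails if it takes over 67 s, if anything falls off the work surface, if the arm or the gripper's body presses on something with over 40 N, if the wrist force passes 120 N, or if a joint passes its speed limit or range.

## Robot

A 6-joint arm with a two-finger parallel gripper is mounted at the origin on the work surface. World frame = base frame: x ahead of the robot, y to its left, z up, the work surface at z = 0. Lengths are in m, angles in rad, forces in N, time in s.
With the tool pointing down it reaches from about 0.375 to 0.75 m from the base axis. Payload 9 kg.
Tool frame: the origin (TCP) lies on the front face of the gripper's body, between the roots of the fingers; the fingertips stand 73 mm ahead of it and the grasp point (between the pads) lies 54 mm ahead of it; z points along the fingers, y is the line along which they close (so a half turn about z gives the same grasp; the last joint's range is limited). The gripper opens to 85 mm and grips with 20 to 120 N. Pads are 22 mm wide; open, the fingers measure 114 mm over their backs; the gripper's body (76 mm by 85 mm) begins 54 mm behind the grasp point. The pads swing forward as they close: fully open they stand 13 mm farther back than shut.
Start: joints at [-1.487, 0.104, 0.097, 1.564, 0, 1.353], TCP at [0.178, -0.573, 0.304] pointing down, gripper open.
Joint ranges: [-2.99, 2.99], [-0.84, 1.86], [-1.1, 1.16], [-1.84, 2.11], [-1.51, 1.56], [-3.14, 3.14]. Speed limits (rad/s): [2.22, 2.22, 2.57, 3.14, 3.14, 3.14].

## Interface

Orientations are given as a unit quaternion [w, x, y, z].
In Python, from station import ctrl, get_image, camera_info gives the robot as it stands. The module is installed in compiled form; this text tells all that it offers.
- The arm moves only by the tool drive_tool, never from a script. Its argument "increments" is one flat list of numbers, 6 for each row, row after row: the shift along the world's x, y, z as a fraction of full scale, then the turn, a rotation vector about the world's x, y, z as a fraction of full scale. A call has 1 to 12 rows; each row is the pose to reach, as a shift and turn from the pose commanded when the call began; what a row does not reach only later rows make up. Full scale, the value 1, is 0.15 m for a shift and 30 degrees for a turn. A row lasts 1/12 s, in which the tool goes at most 41.7 mm and 7.16 degrees, less where a joint would pass 70% of its speed; a pose out of reach is approached as far as the arm can. A call with a number of a shift or a turn outside -1 to 1 is refused whole. A call with a gripper value outside its range is refused whole. "gripper" is the opening, from 0 (shut) to 1 (fully open), set as the call begins (left out, the last holds). The fingers move at their own pace and stop on an object; the grip force is fixed at half the most. Time passes only in rows, so rows that repeat a pose let the fingers close. It gives the time, the measured TCP pose, the force, the opening and the grip force at its end, in the units of the state.
- ctrl.read_state(): the state, without advancing time (a new reading comes with each control period).
- get_image(name): name is "side" or "top"; returns the picture (420x560x3 uint8, blue, green, red); there is no depth.
- camera_info(name): a dict with "vfov" (degrees; the focal length in pixels is half the picture's height over the tangent of half this angle, whatever the lens; pixels are square), "cx", "cy" (the principal point, pixels), "k1" (the pictures are not rectified: a ray, as slopes to the right and down, at radius r is drawn at 1 + k1 r^2 times it, then the intrinsics apply), "R" (3x3) and "t" (3): a world point X has camera coordinates R X + t. Camera axes: x right, y down, z forward; pixel columns grow to the right and rows downward; lengths in m; the calibration is good to about 2 mm. A picture is of the moment at which its call begins. camera_info takes no time and is no camera call.
- ctrl.sign_off(): hands the job in; it is judged then, once.
The state is a dict: "t": time; "joint_pos": joint angles; "dq": joint speeds; "joint_efforts": joint torques, N m; "tool_pos": TCP position; "orientation": TCP orientation; "ft_force": force on the tool from outside, world axes, zero at the start; "torque": the same for the moment, N m; "opening": finger opening in m; "grasp_force": force on a finger pad.
Only numpy, scipy, OpenCV 4.12 (cv2) and the standard library are available. Lean on these libraries where they do the work, as an engineer would, in place of code of your own. Each camera call takes 0.05 s, during which the arm holds its last target. There are 200 camera calls.

## Working session

There is one attempt and no reset: what is moved stays moved. The work goes in short steps, Python scripts to look and compute and a tool call to move; the robot and the scene stay as the last step left them, time stands still between calls to the robot, and variables do not carry over. Pictures are saved under pics/ and viewed, at most 10 in all, crops included, and the job is handed in when it is done.

Besides the shell and the picture viewer there is one more tool, called after "Emit:" as name(argument=value, ...), one argument or row to a line, values as JSON. drive_tool: Moves the arm, as the interface text tells. Shift numbers are shares of 0.15 m and turn numbers shares of 30 degrees, none past 1 either way. Its arguments: {"type":"object","properties":{"increments":{"type":"array"},"gripper":{"type":"number"}},"required":["increments"]}

```bash
mkdir -p pics
cat > h.py <<'E'
import numpy as np, cv2
from station import ctrl, get_image, camera_info
def K(n):
    c=camera_info(n); f=210/np.tan(np.radians(c["vfov"])/2)
    return c,f
def proj(n,X):
    c,f=K(n); p=np.asarray(c["R"])@np.asarray(X,float)+np.asarray(c["t"]); s=p[:2]/p[2]
    s=s*(1+c["k1"]*(s@s)); return np.array([c["cx"]+f*s[0],c["cy"]+f*s[1]])
def ray(n,u,v):
    c,f=K(n); d=np.array([(u-c["cx"])/f,(v-c["cy"])/f]); s=d.copy()
    for _ in range(30): s=d/(1+c["k1"]*(s@s))
    R=np.asarray(c["R"]); o=-R.T@np.asarray(c["t"]); r=R.T@np.append(s,1); return o,r/np.linalg.norm(r)
def onz(n,u,v,z):
    o,r=ray(n,u,v); return o+r*(z-o[2])/r[2]
def tri(p,q):
    o1,r1=ray("side",*p); o2,r2=ray("top",*q)
    A=np.stack([r1,-r2],1); s=np.linalg.lstsq(A,o2-o1,rcond=None)[0]
    a=o1+s[0]*r1; b=o2+s[1]*r2; return (a+b)/2, np.linalg.norm(a-b)
E
python3 - <<'E'
from h import *
for n in("side","top"):
    im=get_image(n); cv2.imwrite(f"pics/{n}0.png",im)
    c,f=K(n); R=np.array(c["R"]); print(n,-R.T@c["t"],f,c["k1"],R.round(2).tolist())
print(ctrl.read_state())
E
```

```text
side [-0.07283278  0.72801377  0.62008036] 396.0337165326204 -0.09524127651281547 [[-0.78, -0.63, -0.02], [-0.3, 0.39, -0.87], [0.56, -0.67, -0.49]]
top [0.29931058 0.03454223 1.27722134] 507.8628839194177 0.03909017236688731 [[-0.02, -1.0, -0.01], [-0.98, 0.02, -0.17], [0.17, 0.0, -0.98]]
{'t': 0.1, 'joint_pos': array([-1.48669694e+00,  1.04642501e-01,  9.65649830e-02,  1.56393822e+00,
       -6.73575434e-06,  1.35309007e+00]), 'dq': array([-9.84247427e-04, -1.38107458e-03,  2.00762260e-03, -7.51955199e-05,
       -1.66311008e-03,  9.06031294e-04]), 'joint_efforts': array([ 6.60782578e-03, -5.58211899e+01,  5.04716849e+01,  1.31141022e-02,
       -1.63673508e-04, -1.00816823e-05]), 'tool_pos': array([ 0.17833174, -0.57265307,  0.30320822]), 'orientation': array([-6.08569373e-04,  9.88635575e-01,  1.50330730e-01,  3.73397029e-05]), 'ft_force': array([-0.36650001, -0.44146481, -0.13880254]), 'torque': array([-0.05085637, -0.00625655, -0.02239511]), 'grasp_force': 0.0, 'opening': 0.08535659999759938}
```

View pics/top0.png

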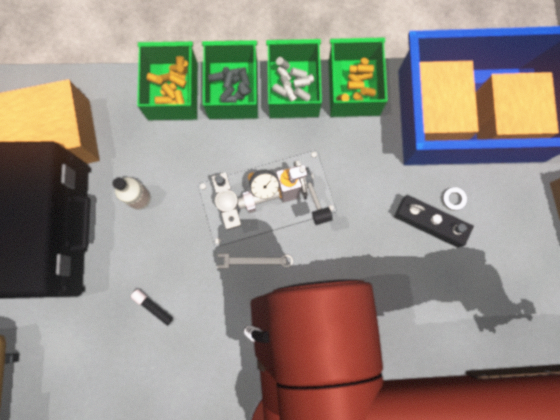

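View pics/side0.png

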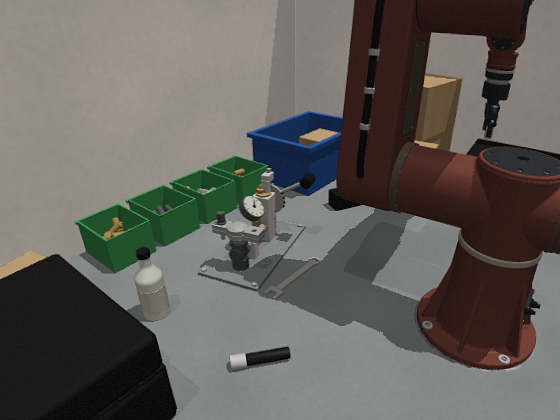

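The top view shows the stand around (265,198) with its four corner screws, the lever grip at (322,215) and the rack at (433,220) with the tape beside it. In the side view the arm hides most of the rack, and the stand is at (250,230). I'll zoom in next.

Run:
```python
from h import *
t=cv2.imread("pics/top0.png"); s=cv2.imread("pics/side0.png")
a=cv2.resize(t[145:255,190:350],None,fx=3.2,fy=3.2,interpolation=3)   #512x352
b=cv2.resize(t[185:255,385:475],None,fx=3.2,fy=3.2,interpolation=3)  #288x224
c=cv2.resize(s[160:300,190:340],None,fx=1.7,fy=1.7,interpolation=3)
o=np.zeros((600,800,3),np.uint8); o[:352,:512]=a; o[:224,512:800]=b; o[360:598,:255]=c
cv2.imwrite("pics/z0.png",o)
```

```text
(no output)
```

View pics/z0.png

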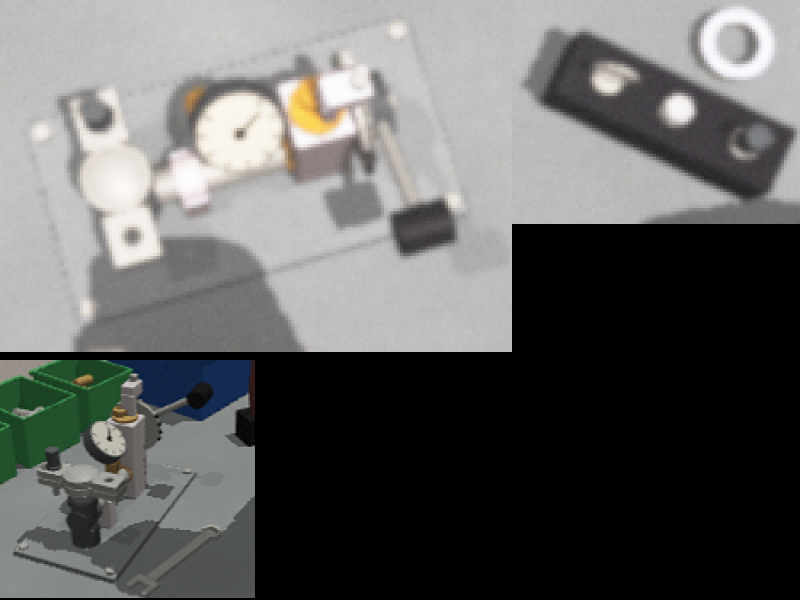

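The zooms show that the dark-knobbed pin is the right-hand one in the rack, at top (461.6,228.1). The ring pin is on the left and the bolt is in the middle. The open lug hole is near top (230.9,219.1) and side (254,230), and the stand's screws are clear.

```bash
cat > m.py <<'E'
from h import *
def cen(im,u,v,r,dark,fr=.5,lo=None):
    g=cv2.cvtColor(im,cv2.COLOR_BGR2GRAY).astype(float); u0,v0=int(round(u)),int(round(v))
    p=g[v0-r:v0+r+1,u0-r:u0+r+1]; p=p.max()-p if dark else p-p.min()
    w=np.clip(p-fr*p.max(),0,None); y,x=np.mgrid[-r:r+1,-r:r+1]
    return np.array([u0+(w*x).sum()/w.sum(),v0+(w*y).sum()/w.sum()])
E
python3 - <<'E'
from m import *
t=cv2.imread("pics/top0.png"); s=cv2.imread("pics/side0.png")
S=[cen(t,190+a/3.2,145+b/3.2,4,0) for a,b in[(41,131),(398,30),(456,201),(87,309)]]
W=np.array([onz("top",*p,.012) for p in S]); print(W.round(4))
c=W.mean(0); ey=(W[0]+W[3]-W[1]-W[2])/2; print("len y",np.linalg.norm(ey), np.linalg.norm((W[0]+W[1]-W[2]-W[3])/2)); ey/=np.linalg.norm(ey)
yaw=np.arctan2(-ey[0],ey[1]); print("origin",c,"yaw",np.degrees(yaw))
def st(x,y,z): 
    a,b=np.cos(yaw),np.sin(yaw); return np.array([c[0]+a*x-b*y,c[1]+b*x+a*y,z])
L=st(-.045,.095,.128); print("lug pred",L,"px",proj("top",L),proj("side",L))
h=cen(t,230.9,219.1,3,1); hs=cen(s,254.1,230,3,1); print("hole top",h,onz("top",*h,.128),"side",hs,onz("side",*hs,.128),tri(hs,h))
import math
G=st(-.125*math.cos(.55),-.1,.120+.125*math.sin(.55)); print("grip",G,proj("top",G),proj("side",G))
k=cen(t,461.6,228.1,4,1); print("knob",k,onz("top",*k,.089))
# rack top outline
m=(cv2.cvtColor(t,cv2.COLOR_BGR2GRAY)<75).astype(np.uint8); m[:, :385]=0;m[:,480:]=0;m[:185]=0;m[240:]=0
for q in [(606,78),(678,110),(748,142)]:
    u,v=385+(q[0]-512)/3.2,185+q[1]/3.2; print("hole",u,v,onz("top",u,v,.057))
# rack corners (top face) by eye
for q in[(583,32),(795,128),(757,198),(545,103)]:
    print("corner",onz("top",385+(q[0]-512)/3.2,185+q[1]/3.2,.055))
E
```

```text
[[ 0.6024  0.2384  0.012 ]
 [ 0.6811 -0.0484  0.012 ]
 [ 0.5407 -0.0917  0.012 ]
 [ 0.4593  0.2036  0.012 ]]
len y 0.3018568234004696 0.1470439942559707
origin [0.57087161 0.07547374 0.012     ] yaw 15.388137107717201
lug pred [0.50227598 0.15512698 0.128     ] px [230.2337487  215.95713575] [251.93988776 229.18398072]
hole top [230.87401575 218.37795276] [0.49660681 0.15365619 0.128     ] side [253.69886364 230.38636364] [0.49518871 0.15658189 0.128     ] (array([0.49722657, 0.15407475, 0.12594785]), np.float64(0.000661990709569007))
grip [ 0.49466203 -0.04921916  0.1853359 ] [321.05009785 213.19574683] [305.54373766 179.78562222]
knob [462.849642   229.15990453] [ 0.46774441 -0.38774051  0.089     ]
hole 414.375 209.375 [ 0.52292324 -0.28618404  0.057     ]
hole 436.875 219.375 [ 0.49728944 -0.338768    0.057     ]
hole 458.75 229.375 [ 0.47192603 -0.38930028  0.057     ]
corner [ 0.55943212 -0.27142641  0.055     ]
corner [ 0.48227429 -0.4259098   0.055     ]
corner [ 0.42970195 -0.39334068  0.055     ]
corner [ 0.50481247 -0.23940812  0.055     ]
```

```bash
cat > fit.py <<'E'
from m import *
import math
from scipy.optimize import least_squares
def big(n,k=4): return np.mean([get_image(n).astype(float) for _ in range(k)],0).astype(np.uint8)
def blob(g,u,v,r,th,dark):
    """centroid & minAreaRect of the thresholded blob nearest (u,v), 6x upsampled"""
    x0,y0=int(u-r),int(v-r); p=cv2.resize(g[y0:y0+2*r,x0:x0+2*r],None,fx=6,fy=6,interpolation=cv2.INTER_CUBIC)
    m=((p<th) if dark else (p>th)).astype(np.uint8); nl,lab,stt,ce=cv2.connectedComponentsWithStats(m)
    i=1+np.argmin(np.hypot(*(ce[1:]-6*np.array([u-x0,v-y0])).T)+1e3*(stt[1:,4]<60))
    f=lambda c:np.array([(c[0]+.5)/6-.5+x0,(c[1]+.5)/6-.5+y0])
    cn=max(cv2.findContours((lab==i).astype(np.uint8),0,2)[0],key=cv2.contourArea); r=cv2.minAreaRect(cn)
    return f(ce[i]),stt[i,4]/36,f(r[0]),np.array(r[1])/6,r[2]
E
python3 - <<'E'
from fit import *
t=big("top");s=big("side");cv2.imwrite("pics/ta.png",t);cv2.imwrite("pics/sa.png",s)
T=cv2.cvtColor(t,6);S=cv2.cvtColor(s,6)
print("vals",[int(T[int(145+b/3.2),int(190+a/3.2)]) for a,b in[(424,228),(131,237),(145,250),(115,178),(60,200)]])
print("vals side",[int(S[v,u]) for u,v in[(308,180),(254,230),(318,180),(250,240)]])
for nm,a in dict(gripT=blob(T,322,215.5,14,75,1),knobT=blob(T,462,228.5,8,90,1),holeT=blob(T,231,219,6,120,1),gripS=blob(S,308,181,12,50,1),holeS=blob(S,254,230,6,110,1)).items(): print(nm,a)
np.set_printoptions(linewidth=200)
print(T[211:227,222:242]); print(T[222:236,452:470]); print(S[224:236,246:264])
E
```

```text
vals [84, 132, 241, 241, 200]
vals side [19, 66, 42, 72]Traceback (most recent call last):
  File "<stdin>", line 6, in <module>
  File "fit.py", line 9, in blob
    i=1+np.argmin(np.hypot(*(ce[1:]-6*np.array([u-x0,v-y0])).T)+1e3*(stt[1:,4]<60))
        ~~~~~~~~~^^^^^^^^^^^^^^^^^^^^^^^^^^^^^^^^^^^^^^^^^^^^^^^^^^^^^^^^^^^^^^^^^^
    return _wrapfunc(a, 'argmin', axis=axis, out=out, **kwds)
    return bound(*args, **kwds)
ValueError: attempt to get argmin of an empty sequence
```

Run:
```python
from fit import *
t=cv2.imread("pics/ta.png");s=cv2.imread("pics/sa.png")
T=cv2.cvtColor(t,6);S=cv2.cvtColor(s,6)
np.set_printoptions(linewidth=200)
print(T[208:228,222:242]); print(T[222:236,450:470]); print(S[222:238,246:264]);print(S[172:192,296:320]);print(T[205:226,310:336])
```

```text
[[232 232 234 235 237 237 238 238 238 238 229 209 179 152 132 115 111 122 144 159]
 [230 233 233 233 235 237 236 237 237 234 226 211 199 185 159 123 105 115 139 162]
 [210 222 226 228 231 232 234 235 237 234 233 232 231 223 191 137 104 114 143 168]
 [167 188 204 215 223 228 231 235 238 238 239 239 239 235 214 158 113 125 153 174]
 [165 189 208 224 231 234 235 238 240 240 240 241 241 238 226 178 132 142 167 178]
 [195 224 233 236 239 239 239 239 240 240 241 241 241 239 230 194 152 156 173 179]
 [200 231 239 241 240 240 239 238 237 237 238 240 241 240 234 211 173 168 178 181]
 [194 231 239 241 241 239 237 230 222 219 226 233 239 240 238 224 191 179 180 181]
 [184 225 238 241 241 238 228 206 182 172 185 213 233 239 239 230 205 188 184 181]
 [171 216 236 241 240 234 213 172 144 133 144 180 218 237 239 234 216 196 185 181]
 [158 204 233 240 240 231 199 154 127 122 131 161 208 235 239 237 225 195 172 167]
 [148 192 230 239 239 232 198 154 132 127 136 168 213 235 240 238 228 190 151 135]
 [140 180 224 237 240 236 216 176 149 143 158 191 226 238 240 239 231 195 144 118]
 [137 164 211 234 240
[... 6453 characters left out ...]
  63  61  61  61  57  58  59  61  66  80 119 157 171 174]
 [180 178 163 125  80  64  65  64  65  60  60  59  59  58  58  59  62  66  71  81  90 106 136 160 173 173]
 [187 186 176 144  93  62  58  58  58  59  56  58  60  62  68  76  86 100 115 125 133 146 160 168 173 173]
 [190 188 183 159 111  69  57  56  58  59  64  72  84  94 110 122 133 149 161 165 164 168 168 171 170 171]
 [190 190 185 173 133  89  68  66  74  82  96 113 129 143 160 168 173 179 182 183 175 173 172 172 172 171]
 [190 190 188 184 161 123 103 104 116 129 143 160 170 176 184 185 188 189 190 185 177 174 171 171 172 172]
 [190 190 188 187 176 159 150 153 165 170 176 182 186 186 188 189 190 190 190 188 182 177 173 171 173 173]]
```

Run:
```python
from fit import *
t=cv2.imread("pics/ta.png");s=cv2.imread("pics/sa.png")
T=cv2.cvtColor(t,6);S=cv2.cvtColor(s,6)
g=blob(T,322,215.5,14,115,1); k=blob(T,462,227.5,8,95,0); h=blob(T,231,218.5,5,180,1); gs=blob(S,308,181,13,29,1); hs=blob(S,254,230.3,4,130,1)
sc=[blob(T,190+a/3.2,145+b/3.2,6,214,0)[0] for a,b in[(41,131),(398,30),(456,201),(87,309)]]
for n,a in dict(g=g,k=k,h=h,gs=gs,hs=hs).items(): print(n,[np.round(x,2) for x in a])
print("screws",np.round(sc,1).tolist())
print("knob",onz("top",*k[0],.089)); print("hole",onz("top",*h[0],.128),onz("side",*hs[0],.128),tri(hs[0],h[0])); print("grip tri",tri(gs[0],g[0]),tri(gs[0],g[2]),"top@z",onz("top",*g[2],.1853))
q=.55
M=[((-45,95,128),"top",h[0],1),((-45,95,128),"side",hs[0],1),((-125*math.cos(q),-100,120+125*math.sin(q)),"top",g[2],1),((-125*math.cos(q),-100,120+125*math.sin(q)),"side",gs[0],1)]
def w(p,X):
    a,b=np.cos(p[2]),np.sin(p[2]);x,y,z=np.array(X)/1e3; return np.array([p[0]+a*x-b*y,p[1]+b*x+a*y,z])
f=lambda p:np.concatenate([proj(n,w(p,X))-uv for X,n,uv,_ in M])
r=least_squares(f,[.57,.077,.26]); p=r.x; print("fit",p[:2],np.degrees(p[2]),f(p).round(2))
for X in[(-75,150,12),(75,150,12),(75,-150,12),(-75,-150,12)]: print(X,proj("top",w(p,X)).round(1))
print("lug",w(p,(-45,95,128)),"grip",w(p,M[2][0]))
```

```text
g [array([321.81, 215.63]), np.float64(254.5), array([321.8 , 215.46]), array([14.35, 19.39]), np.float64(73.94)]
k [array([461.93, 227.36]), np.float64(50.08), array([461.8 , 227.23]), array([7.81, 7.65]), np.float64(54.46)]
h [array([230.85, 218.39]), np.float64(19.92), array([230.88, 218.38]), array([4.83, 4.95]), np.float64(45.0)]
gs [array([306.95, 180.54]), np.float64(176.47), array([306.84, 180.61]), array([12.78, 17.29]), np.float64(51.07)]
hs [array([253.62, 230.16]), np.float64(12.83), array([253.67, 230.17]), array([2.83, 5.5 ]), np.float64(90.0)]
screws [[202.3, 185.7], [313.7, 154.0], [331.5, 207.1], [216.3, 240.7]]
knob [ 0.4720548  -0.38594191  0.089     ]
hole [0.49657709 0.15370501 0.128     ] [0.49601697 0.15595199 0.128     ] (array([0.49719072, 0.15413734, 0.1265872 ]), np.float64(0.00091882763094047))
grip tri (array([ 0.49008095, -0.05045546,  0.18384304]), np.float64(0.0013795306767506663)) (array([ 0.49034386, -0.05053404,  0.18376462]), np.float64(0.0010437671461586329)) top@z [ 0.48963268 -0.0506945   0.1853    ]
fit [0.56559678 0.0748915 ] 15.585810558940182 [-0.26 -0.06  0.25 -0.38 -0.29 -0.08  0.26 -0.41]
(-75, 150, 12) [217.5 243.6]
(75, 150, 12) [201.9 187.6]
(75, -150, 12) [314.2 155.1]
(-75, -150, 12) [331.7 209.9]
lug [0.49672674 0.15430761 0.128     ] grip [ 0.48981785 -0.05006358  0.1853359 ]
```

Emit:
drive_tool(
  increments=[0.98, 0.623, 0, 0, 0, 0.775, 0.98, 0.623, 0, 0, 0, 0.775, 0.98, 0.623, 0, 0, 0, 0.775, 0.98, 0.623, 0, 0, 0, 0.775, 0.98, 0.623, 0, 0, 0, 0.775],
  gripper=1,
)

```text
t: 0.92
tool_pos: [0.3295, -0.4761, 0.3043]
orientation: [0.0, 0.937, 0.35, 0.001]
ft_force: [-0.3, 0.7, -0.0]
opening: 0.0853
grasp_force: 0.0
```

Emit:
drive_tool(
  increments=[0.978, 0.622, -0.553, 0, 0, 0.772, 0.978, 0.622, -0.553, 0, 0, 0.772, 0.978, 0.622, -0.553, 0, 0, 0.772, 0.978, 0.622, -0.553, 0, 0, 0.772, 0.978, 0.622, -0.553, 0, 0, 0.772, 0.978, 0.622, -0.553, 0, 0, 0.772],
)

```text
t: 1.42
tool_pos: [0.4744, -0.3824, 0.2177]
orientation: [-0.002, 0.848, 0.529, 0.0]
ft_force: [-0.3, -0.4, 0.0]
opening: 0.0858
grasp_force: 0.0
```

Run:
```python
from fit import *
s=get_image("side");t=get_image("top")
a=cv2.resize(t[150:260,370:500],None,fx=3,fy=3,interpolation=2);b=cv2.resize(s[100:240,320:460],None,fx=2.8,fy=2.8,interpolation=2)
o=np.zeros((400,790,3),np.uint8);o[:330,:390]=a;o[:392,395:787]=b;cv2.imwrite("pics/r1.png",o)
st=ctrl.read_state();print(st["t"],st["tool_pos"],st["orientation"],st["joint_pos"])
```

```text
1.5167 [ 0.47241654 -0.3853999   0.22035631] [-5.24075213e-04  8.49020909e-01  5.28358962e-01 -1.68710437e-04] [-8.98425973e-01  1.34753804e-01 -2.12579932e-02  1.41586463e+00
 -2.14160286e-04  1.12983352e+00]
```

View pics/r1.png

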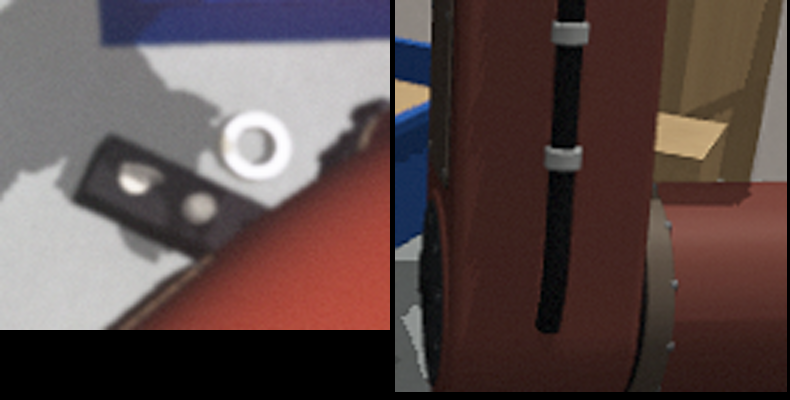

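The picture shows the arm covering the pin in both views, so I'll descend on the measured position and watch the force and the opening.

Emit:
drive_tool(
  increments=[0, 0, -0.2, 0, 0, 0, 0, 0, -0.4, 0, 0, 0, 0, 0, -0.56, 0, 0, 0, 0, 0, -0.56, 0, 0, 0, 0, 0, -0.56, 0, 0, 0],
)

```text
t: 1.93
tool_pos: [0.4709, -0.3866, 0.1369]
orientation: [-0.001, 0.85, 0.527, -0.0]
ft_force: [0.5, -0.2, 1.2]
opening: 0.0855
grasp_force: 0.0
```

Emit:
drive_tool(
  increments=[0, 0, 0, 0, 0, 0, 0, 0, 0, 0, 0, 0, 0, 0, 0, 0, 0, 0, 0, 0, 0, 0, 0, 0, 0, 0, 0, 0, 0, 0, 0, 0, 0, 0, 0, 0, 0, 0, 0, 0, 0, 0, 0, 0, 0, 0, 0, 0, 0, 0, 0, 0, 0, 0, 0, 0, 0, 0, 0, 0],
  gripper=0,
)

```text
t: 2.77
tool_pos: [0.4723, -0.3864, 0.1378]
orientation: [0.001, 0.849, 0.528, 0.0]
ft_force: [-0.4, 1.0, 5.3]
opening: 0.0179
grasp_force: 58.5
```

Emit:
drive_tool(
  increments=[0, 0, 0.15, 0, 0, 0, 0, 0, 0.4, 0, 0, 0, 0, 0, 0.65, 0, 0, 0, 0, 0, 0.9, 0, 0, 0, 0, 0, 1, 0, 0, 0, 0, 0, 1, 0, 0, 0],
)

```text
t: 3.27
tool_pos: [0.4731, -0.3873, 0.2921]
orientation: [0.004, 0.849, 0.528, 0.0]
ft_force: [1.2, -0.0, -0.9]
opening: 0.0179
grasp_force: 59.5
```

Emit:
drive_tool(
  increments=[-0.1, 0.95, 0.45, 0, 0, 0.9, -0.1, 0.95, 0.45, 0, 0, 0.9, -0.1, 0.95, 0.45, 0, 0, 0.9, -0.1, 0.95, 0.45, 0, 0, 0.9, -0.1, 0.95, 0.45, 0, 0, 0.9],
)

```text
t: 3.68
tool_pos: [0.4571, -0.2395, 0.3572]
orientation: [0.001, 0.699, 0.715, 0.001]
ft_force: [0.7, -0.9, 0.0]
opening: 0.0182
grasp_force: 59.5
```

Emit:
drive_tool(
  increments=[0.066, 0.663, 0, 0, 0, 0.874, 0.066, 0.663, 0, 0, 0, 0.874, 0.066, 0.663, 0, 0, 0, 0.874, 0.066, 0.663, 0, 0, 0, 0.874],
)

```text
t: 4.02
tool_pos: [0.467, -0.1409, 0.3534]
orientation: [-0.001, 0.519, 0.855, 0.0]
ft_force: [0.0, -1.5, -0.9]
opening: 0.0184
grasp_force: 59.5
```

Emit:
drive_tool(
  increments=[0.066, 0.663, 0, 0, 0, 0.874, 0.066, 0.663, 0, 0, 0, 0.874, 0.066, 0.663, 0, 0, 0, 0.874, 0.066, 0.663, 0, 0, 0, 0.874],
)

```text
t: 4.35
tool_pos: [0.4768, -0.0415, 0.3532]
orientation: [-0.001, 0.311, 0.95, 0.001]
ft_force: [0.7, -0.7, -0.7]
opening: 0.0177
grasp_force: 59.5
```

Emit:
drive_tool(
  increments=[0.066, 0.663, 0, 0, 0, 0.874, 0.066, 0.663, 0, 0, 0, 0.874, 0.066, 0.663, 0, 0, 0, 0.874, 0.066, 0.663, 0, 0, 0, 0.874],
)

```text
t: 4.68
tool_pos: [0.4865, 0.0578, 0.3529]
orientation: [-0.001, 0.088, 0.996, 0.001]
ft_force: [-0.1, -0.8, -1.0]
opening: 0.0177
grasp_force: 59.6
```

Emit:
drive_tool(
  increments=[0.066, 0.663, 0, 0, 0, 0.874, 0.066, 0.663, 0, 0, 0, 0.874, 0.066, 0.663, 0, 0, 0, 0.874, 0.066, 0.663, 0, 0, 0, 0.874, 0.066, 0.663, 0, 0, 0, 0.874, 0.066, 0.663, 0, 0, 0, 0.874],
)

```text
t: 5.18
tool_pos: [0.4965, 0.1541, 0.3532]
orientation: [-0.001, -0.134, 0.991, 0.0]
ft_force: [-0.1, -1.0, -1.4]
opening: 0.0181
grasp_force: 59.6
```

Run:
```python
from fit import *
s=get_image("side");t=get_image("top");cv2.imwrite("pics/s2.png",s);cv2.imwrite("pics/t2.png",t)
a=cv2.resize(t[140:260,180:350],None,fx=2,fy=2,interpolation=2);b=cv2.resize(s[80:280,190:340],None,fx=2.8,fy=2.8,interpolation=2)
o=np.zeros((560,790,3),np.uint8);o[:240,:340]=a;o[:560,360:780]=b;cv2.imwrite("pics/r2.png",o)
st=ctrl.read_state();print(st["t"],st["tool_pos"],st["orientation"],st["joint_pos"])
```

```text
5.2833 [0.49663528 0.15355007 0.35375353] [-5.12574176e-04 -1.33674826e-01  9.91025114e-01  4.39467258e-05] [ 4.78888238e-02 -1.21431811e-01 -3.61318037e-02  1.65712524e+00
 -6.78278304e-07 -2.20263545e-01]
```

View pics/r2.png

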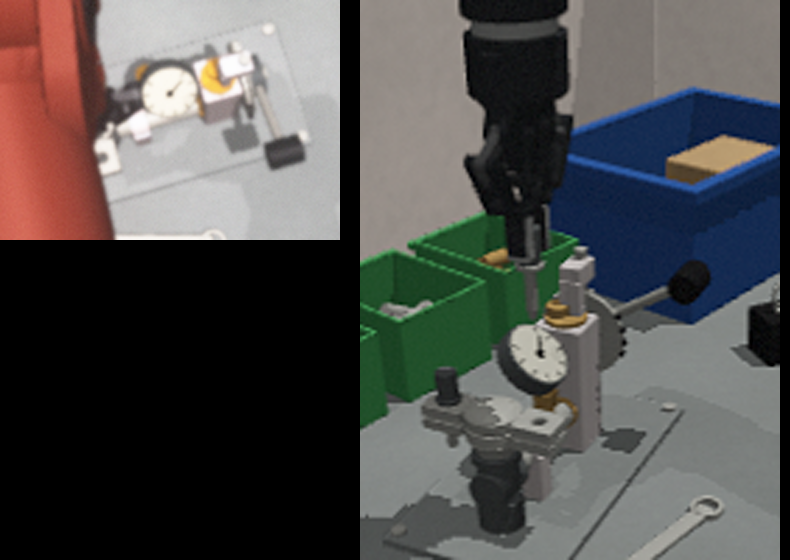

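The picture shows the pin held upright under the fingers, with its tip near side (251,192.5) and the open hole at (254,230). I'll compare the shank axis with where the TCP puts it.

Run:
```python
from fit import *
np.set_printoptions(linewidth=220)
s=cv2.imread("pics/s2.png");S=cv2.cvtColor(s,6)
print(S[170:196,238:264])
p=np.array([.4966,.1536,.3537])
for d in(.081,.1,.117,.127): print(d,proj("side",p-[0,0,d]).round(2))
st=ctrl.read_state();from scipy.spatial.transform import Rotation as Ro
q=st["orientation"];print(Ro.from_quat(np.r_[q[1:],q[0]]).as_matrix().round(4))
```

```text
[[147 145 147 141 101  11  16  14  15  20  16  48  75  89  65  36  58  83  95  71  58  63  59  62  62  58]
 [140 134 127 122  94  44  35  28  22  14  12  45  66  89  69  37  60  59  59  61  62  62  60  64  62  57]
 [120 113 102  92  77  72  73  73  71  65  67  72  73  64  46  38  47  54  58  58  58  62  59  60  55  50]
 [ 91  78  68  59  53  52  54  69  71  72  73  76  65  44  36  38  81 109  88  59  61  61  60  56  51 174]
 [ 54  55  52  45  46  51  47  78  70  37  31  39  36  33  42  79 141 120  61  61  61  61  57  87 179 199]
 [ 92  97  75  53  57  66  82  81  76  90  80 115 123 142 151 127 105  78  60  61  63  60  58 124 166 185]
 [ 96 114  98  90 121 117  74  54  67  72  72  75  80  89  87  82  67  60  60  61  62  61  58  85  96  94]
 [ 54  58  65  87  80  51  54  61  62  61  64  68  68  65  61  61  59  60  62  62  61  60  60  82  89  89]
 [ 48  50  53  55  58  61  62  62  58  59  63  66  71  68  63  59  62  61  61  61  62  60  58  83  90  89]
 [ 53  51  52  53  59  61  63  63  60  60  64  65  70  69  64  61  62  60  63  61  60  62  58  81  89  90]
 [ 52  49  49  56  58  62  60 
[... 1177 characters left out ...]
 60  60  62  61  61  64  66  63  61  60  65  61  56  59  62  63  62  65  58]
 [ 50  50  52  51  55  59  62  62  63  61  61  59  63  66  62  62  63  84  79  60  60  60  64  64  65  67]
 [ 49  50  50  51  54  61  61  63  60  60  62  61  64  66  63  58  60  93 145 119  67  61  62  70  94 130]
 [ 50  51  51  51  54  60  62  61  61  60  60  57  57  59  58  70 176 158  89 119 149 154 155 155 147 141]
 [ 51  52  51  50  52  60  62  59  54  60  65  63  57  55  87 182 201 159  90  57  74 119 141 144 137 133]]
0.081 [250.62 173.73]
0.1 [251.1  181.57]
0.117 [251.53 188.46]
0.127 [251.78 192.45]
[[-9.643e-01 -2.650e-01 -1.000e-03]
 [-2.650e-01  9.643e-01 -0.000e+00]
 [ 1.000e-03  2.000e-04 -1.000e+00]]
```

Emit:
drive_tool(
  increments=[0, 0.005, -0.2, 0, 0, 0, 0, 0.005, -0.4, 0, 0, 0, 0, 0.005, -0.59, 0, 0, 0, 0, 0.005, -0.59, 0, 0, 0, 0, 0.005, -0.59, 0, 0, 0],
)

```text
t: 5.7
tool_pos: [0.4959, 0.1543, 0.2652]
orientation: [-0.001, -0.134, 0.991, 0.0]
ft_force: [-0.4, 0.3, -0.1]
opening: 0.0178
grasp_force: 59.6
```

Run:
```python
from fit import *
s=get_image("side");cv2.imwrite("pics/s3.png",s)
cv2.imwrite("pics/r3.png",cv2.resize(s[180:250,210:290],None,fx=8,fy=8,interpolation=2))
st=ctrl.read_state();p=st["tool_pos"];print(st["t"],p)
for d in(.081,.1,.117,.127): print(d,proj("side",p-[0,0,d]).round(2))
print(proj("side",[p[0],p[1],.128]))
```

```text
5.75 [0.49675715 0.15440285 0.26700608]
0.081 [252.48 208.38]
0.1 [252.93 215.54]
0.117 [253.33 221.83]
0.127 [253.56 225.47]
[253.83950956 229.79543652]
```

View pics/r3.png

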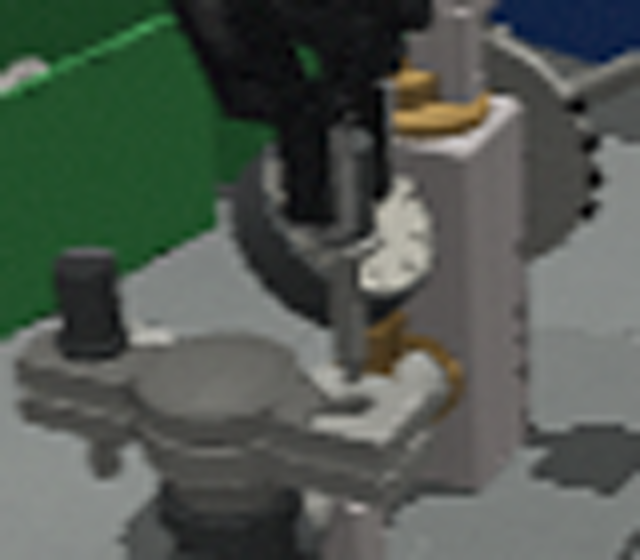

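The picture shows the tip at about (253.7,226.9), just above the hole at (253.2,230.5), and the shank column matches the prediction to within 1 px. I'll insert in stages and watch the force.

Emit:
drive_tool(
  increments=[0, 0, -0.05, 0, 0, 0, 0, 0, -0.1, 0, 0, 0, 0, 0, -0.15, 0, 0, 0, 0, 0, -0.17, 0, 0, 0, 0, 0, -0.17, 0, 0, 0],
)

```text
t: 6.17
tool_pos: [0.4963, 0.1549, 0.2396]
orientation: [-0.001, -0.136, 0.991, 0.0]
ft_force: [-0.4, -0.6, -0.4]
opening: 0.0181
grasp_force: 59.6
```

```bash
python3 -c "
from fit import *
st=ctrl.read_state();print(st['t'],st['tool_pos'],st['ft_force'],st['torque'])"
```

```text
6.1667 [0.49629969 0.15489184 0.23957812] [-0.39410463 -0.62366165 -0.4447517 ] [ 0.00802195 -0.00478393 -0.00562818]
```

Emit:
drive_tool(
  increments=[0, 0, -0.03, 0, 0, 0, 0, 0, -0.06, 0, 0, 0, 0, 0, -0.09, 0, 0, 0, 0, 0, -0.12, 0, 0, 0, 0, 0, -0.14, 0, 0, 0, 0, 0, -0.14, 0, 0, 0, 0, 0, -0.14, 0, 0, 0],
)

```text
t: 6.75
tool_pos: [0.4965, 0.1549, 0.2193]
orientation: [-0.0, -0.136, 0.991, 0.0]
ft_force: [0.6, 0.2, -0.6]
opening: 0.0181
grasp_force: 59.6
```

Emit:
drive_tool(
  increments=[0, 0, -0.02, 0, 0, 0, 0, 0, -0.04, 0, 0, 0, 0, 0, -0.06, 0, 0, 0, 0, 0, -0.06, 0, 0, 0],
)

```text
t: 7.08
tool_pos: [0.4968, 0.1549, 0.2109]
orientation: [0.0, -0.136, 0.991, -0.0]
ft_force: [-0.8, 0.3, 3.2]
opening: 0.0183
grasp_force: 59.9
```

Emit:
drive_tool(
  increments=[0, 0, -0.01, 0, 0, 0, 0, 0, -0.015, 0, 0, 0, 0, 0, -0.015, 0, 0, 0],
)

```text
t: 7.33
tool_pos: [0.4969, 0.1549, 0.2107]
orientation: [0.001, -0.136, 0.991, -0.0]
ft_force: [-8.2, -1.5, 19.8]
opening: 0.0182
grasp_force: 62.0
```

Emit:
drive_tool(
  increments=[0, 0, 0.008, 0, 0, 0, 0, 0, 0.008, 0, 0, 0, 0, 0, 0.008, 0, 0, 0, 0, 0, 0.008, 0, 0, 0, 0, 0, 0.008, 0, 0, 0, 0, 0, 0.008, 0, 0, 0, 0, 0, 0.008, 0, 0, 0, 0, 0, 0.008, 0, 0, 0],
  gripper=1,
)

```text
t: 8.0
tool_pos: [0.4966, 0.1549, 0.2093]
orientation: [-0.0, -0.136, 0.991, 0.0]
ft_force: [-1.0, -0.1, 0.8]
opening: 0.0855
grasp_force: 0.0
```

Emit:
drive_tool(
  increments=[0, 0, 0.2, 0, 0, 0, 0, 0, 0.4, 0, 0, 0, 0, 0, 0.65, 0, 0, 0, 0, 0, 0.65, 0, 0, 0, 0, 0, 0.65, 0, 0, 0],
)

```text
t: 8.42
tool_pos: [0.4977, 0.155, 0.3094]
orientation: [0.002, -0.136, 0.991, -0.0]
ft_force: [-0.3, -0.4, -0.1]
opening: 0.0851
grasp_force: 0.0
```

Run:
```python
from fit import *
s=get_image("side");cv2.imwrite("pics/s4.png",s)
cv2.imwrite("pics/r4.png",cv2.resize(s[160:260,200:320],None,fx=6,fy=6,interpolation=2))
st=ctrl.read_state();p=st["tool_pos"];print(st["t"],p,st["opening"])
for d in(.128,.132,.162): print(d,proj("side",[.4968,.1549,d]).round(2))
```

```text
8.4667 [0.49704546 0.15489577 0.30743275] 0.08546939753154414
0.128 [253.68 229.88]
0.132 [253.59 228.44]
0.162 [252.89 217.48]
```

View pics/r4.png

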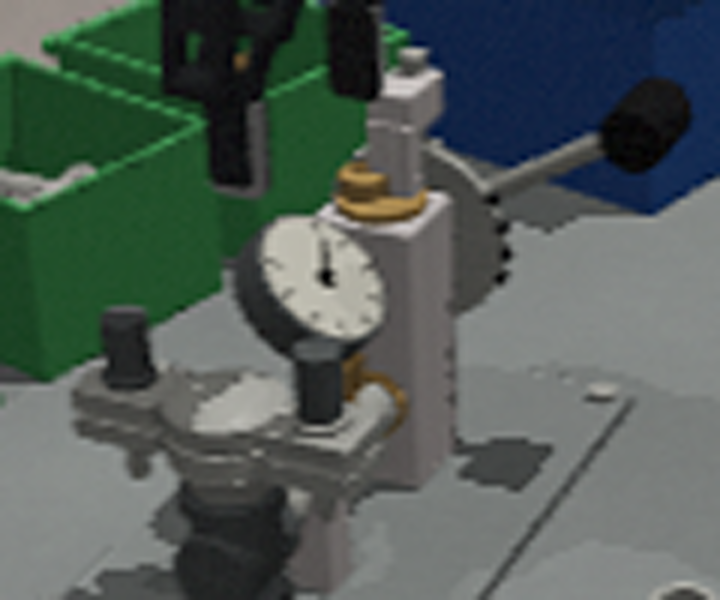

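The picture shows the pin standing on the lug with its knob top at (253,218.7), where the prediction was (252.9,217.5). It looks like the fixed pin beside it. Next is the lever.

Emit:
drive_tool(
  increments=[-0.023, -0.683, 0, 0, 0, 0, -0.023, -0.683, 0, 0, 0, 0, -0.023, -0.683, 0, 0, 0, 0, -0.023, -0.683, 0, 0, 0, 0],
)

```text
t: 8.8
tool_pos: [0.4927, 0.0493, 0.3052]
orientation: [-0.001, -0.134, 0.991, -0.0]
ft_force: [-0.0, -0.2, -0.8]
opening: 0.0857
grasp_force: 0.0
```

Emit:
drive_tool(
  increments=[-0.023, -0.683, 0, 0, 0, 0, -0.023, -0.683, 0, 0, 0, 0, -0.023, -0.683, 0, 0, 0, 0, -0.023, -0.683, 0, 0, 0, 0, -0.023, -0.683, 0, 0, 0, 0],
)

```text
t: 9.22
tool_pos: [0.4893, -0.0504, 0.3055]
orientation: [-0.001, -0.135, 0.991, 0.001]
ft_force: [0.6, 0.4, -0.7]
opening: 0.0857
grasp_force: 0.0
```

Run:
```python
from fit import *
s=get_image("side");t=get_image("top")
a=cv2.resize(t[130:250,190:350],None,fx=2.2,fy=2.2,interpolation=2);b=cv2.resize(s[100:250,230:340],None,fx=3.6,fy=3.6,interpolation=2)
o=np.zeros((560,790,3),np.uint8);o[:264,:352]=a;o[:540,360:756]=b;cv2.imwrite("pics/r5.png",o)
st=ctrl.read_state();p=st["tool_pos"];print(st["t"],p,st["orientation"])
print("fixed knob top pred",proj("side",[.5834,.1791,.162]))
c=np.array([.5656,.0755]);y=np.radians(15.6)
for q in(0,.3,.6,.9,.92):
    x=-.125*math.cos(.55-q);z=.12+.125*math.sin(.55-q);b=-.1
    print(q,(c+[x*np.cos(y)-b*np.sin(y),x*np.sin(y)+b*np.cos(y)]).round(4),round(z,4))
```

```text
9.3167 [ 0.48954289 -0.04917158  0.30609618] [-5.35610663e-04 -1.35747358e-01  9.90743195e-01  5.38717363e-04]
fixed knob top pred [219.97056768 210.64176531]
0 [ 0.4899 -0.0495] 0.1853
0.3 [ 0.4758 -0.0534] 0.1509
0.6 [ 0.4722 -0.0544] 0.1138
0.9 [ 0.4794 -0.0524] 0.0771
0.92 [ 0.4802 -0.0522] 0.0748
```

View pics/r5.png

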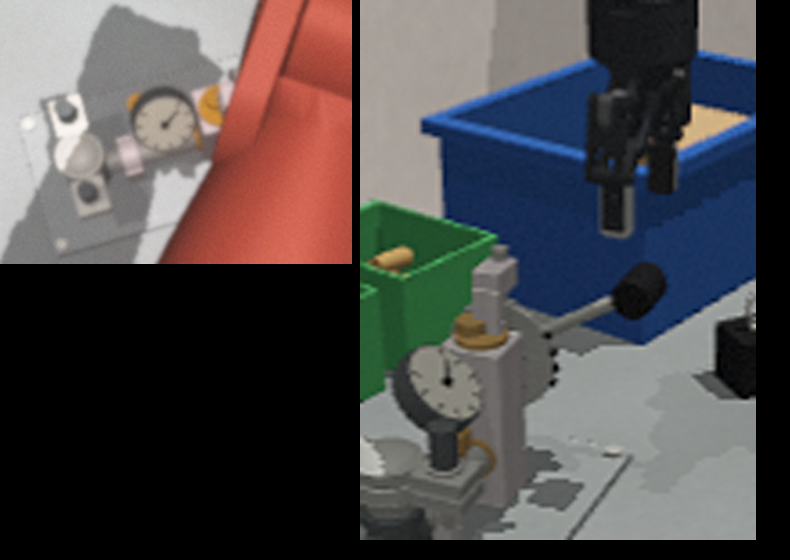

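The picture shows the open fingers straddling the grip's line, with the gauge at rest. I'll descend and pinch the grip by its ends.

Emit:
drive_tool(
  increments=[0, 0, -0.15, 0, 0, 0, 0, 0, -0.3, 0, 0, 0, 0, 0, -0.4, 0, 0, 0, 0, 0, -0.467, 0, 0, 0, 0, 0, -0.467, 0, 0, 0, 0, 0, -0.467, 0, 0, 0],
)

```text
t: 9.82
tool_pos: [0.4897, -0.0492, 0.2369]
orientation: [-0.0, -0.136, 0.991, 0.0]
ft_force: [0.2, 0.1, -0.5]
opening: 0.0854
grasp_force: 0.0
```

Emit:
drive_tool(
  increments=[0, 0, 0, 0, 0, 0, 0, 0, 0, 0, 0, 0, 0, 0, 0, 0, 0, 0, 0, 0, 0, 0, 0, 0, 0, 0, 0, 0, 0, 0, 0, 0, 0, 0, 0, 0, 0, 0, 0, 0, 0, 0],
  gripper=0.1,
)

```text
t: 10.4
tool_pos: [0.4901, -0.0505, 0.2377]
orientation: [0.001, -0.135, 0.991, -0.001]
ft_force: [-1.0, -2.9, 6.1]
opening: 0.0393
grasp_force: 63.1
```

Run:
```python
from fit import *
s=get_image("side")
cv2.imwrite("pics/r6.png",cv2.resize(s[130:250,230:340],None,fx=5,fy=5,interpolation=2))
st=ctrl.read_state();print({k:st[k] for k in("t","tool_pos","ft_force","torque","opening","grasp_force")})
```

```text
{'t': 10.45, 'tool_pos': array([ 0.49005523, -0.05047381,  0.23772704]), 'ft_force': array([-2.11039619, -3.05502487,  6.07309198]), 'torque': array([-0.42348859,  0.17257921,  0.02939876]), 'opening': 0.03882131751181735, 'grasp_force': 63.052886724472046}
```

View pics/r6.png

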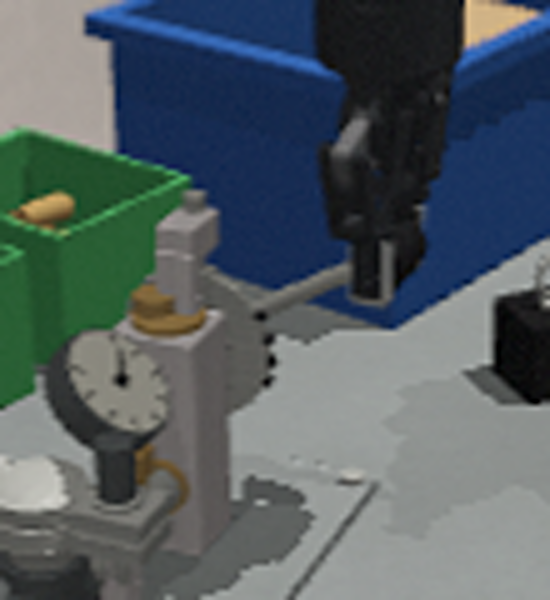

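The picture shows both pads on the grip's end faces, with the opening at 39 mm as expected. Now I'll lead it along the arc to click 1.

Emit:
drive_tool(
  increments=[-0.0385, -0.011, -0.073, 0, 0, 0, -0.069, -0.019, -0.149, 0, 0, 0, -0.086, -0.024, -0.205, 0, 0, 0, -0.093, -0.026, -0.229, 0, 0, 0, -0.093, -0.026, -0.229, 0, 0, 0, -0.093, -0.026, -0.229, 0, 0, 0, -0.093, -0.026, -0.229, 0, 0, 0, -0.093, -0.026, -0.229, 0, 0, 0],
)

```text
t: 11.12
tool_pos: [0.4763, -0.0542, 0.2031]
orientation: [0.001, -0.135, 0.991, -0.0]
ft_force: [1.9, -3.3, 3.1]
opening: 0.0394
grasp_force: 67.2
```

```bash
cat > q.py <<'E'
from fit import *
st=ctrl.read_state();p=st["tool_pos"]
print({k:np.round(st[k],3) for k in("t","tool_pos","ft_force","opening","grasp_force")})
# angle from tcp motion relative to grasp pose
d=p-np.array([.49005,-.05047,.23773]); y=np.radians(15.6); lx=-106.6+1e3*(d[0]*np.cos(y)+d[1]*np.sin(y)); lz=65.3+1e3*d[2]
print("q",.55-math.atan2(lz,-lx),"r",math.hypot(lx,lz),"lat mm",1e3*(-d[0]*np.sin(y)+d[1]*np.cos(y)))
E
python3 q.py
```

```text
{'t': np.float64(11.117), 'tool_pos': array([ 0.476, -0.054,  0.203]), 'ft_force': array([ 1.93 , -3.298,  3.068]), 'opening': np.float64(0.039), 'grasp_force': np.float64(67.248)}
q 0.30178935739168755 r 124.71129036425889 lat mm 0.06592081536115849
```

Emit:
drive_tool(
  increments=[0, 0, 0, 0, 0, 0, 0, 0, 0, 0, 0, 0, 0, 0, 0, 0, 0, 0, 0, 0, 0, 0, 0, 0, 0, 0, 0, 0, 0, 0, 0, 0, 0, 0, 0, 0, 0, 0, 0, 0, 0, 0, 0, 0, 0, 0, 0, 0, 0, 0, 0, 0, 0, 0],
)

```text
t: 11.87
tool_pos: [0.4763, -0.0542, 0.203]
orientation: [0.001, -0.135, 0.991, -0.0]
ft_force: [3.3, -3.6, 3.6]
opening: 0.0394
grasp_force: 67.3
```

```bash
python3 - <<'E'
import math
for a,b in((.3,.6),(.6,.9)):
    for q in(.1,.2,.27,.3):
        f=lambda q:(-125*math.cos(.55-q),125*math.sin(.55-q))
        x=f(a+q)[0]-f(a)[0];z=f(a+q)[1]-f(a)[1]
        print(a+q,[round(v/150,3) for v in(x*.963,x*.269,z)])
E
python3 q.py
```

```text
0.4 [-0.016, -0.004, -0.082]
0.5 [-0.024, -0.007, -0.165]
0.5700000000000001 [-0.025, -0.007, -0.223]
0.6 [-0.024, -0.007, -0.248]
0.7 [0.008, 0.002, -0.083]
0.8 [0.024, 0.007, -0.165]
0.87 [0.04, 0.011, -0.22]
0.8999999999999999 [0.048, 0.013, -0.244]
{'t': np.float64(11.867), 'tool_pos': array([ 0.476, -0.054,  0.203]), 'ft_force': array([ 3.292, -3.638,  3.629]), 'opening': np.float64(0.039), 'grasp_force': np.float64(67.333)}
q 0.3024837786562137 r 124.69215548274298 lat mm 0.10805159169888874
```

Emit:
drive_tool(
  increments=[-0.016, -0.004, -0.082, 0, 0, 0, -0.024, -0.007, -0.165, 0, 0, 0, -0.025, -0.007, -0.223, 0, 0, 0, -0.024, -0.007, -0.248, 0, 0, 0, -0.024, -0.007, -0.248, 0, 0, 0, -0.024, -0.007, -0.248, 0, 0, 0, -0.024, -0.007, -0.248, 0, 0, 0, -0.024, -0.007, -0.248, 0, 0, 0],
)

```text
t: 12.53
tool_pos: [0.4728, -0.0553, 0.1654]
orientation: [0.001, -0.136, 0.991, -0.0]
ft_force: [4.2, -5.8, 0.0]
opening: 0.0392
grasp_force: 70.7
```

```bash
python3 q.py
```

```text
{'t': np.float64(12.533), 'tool_pos': array([ 0.473, -0.055,  0.165]), 'ft_force': array([ 4.183, -5.805,  0.02 ]), 'opening': np.float64(0.039), 'grasp_force': np.float64(70.746)}
q 0.6060861173576013 r 124.74280387608819 lat mm 0.04226280434014348
```

Emit:
drive_tool(
  increments=[0, 0, 0, 0, 0, 0, 0, 0, 0, 0, 0, 0, 0, 0, 0, 0, 0, 0, 0, 0, 0, 0, 0, 0, 0, 0, 0, 0, 0, 0, 0, 0, 0, 0, 0, 0, 0, 0, 0, 0, 0, 0, 0, 0, 0, 0, 0, 0, 0, 0, 0, 0, 0, 0],
)

```text
t: 13.28
tool_pos: [0.4728, -0.0552, 0.1654]
orientation: [0.001, -0.136, 0.991, -0.0]
ft_force: [4.9, -6.1, -0.5]
opening: 0.039
grasp_force: 70.7
```

Emit:
drive_tool(
  increments=[0.008, 0.002, -0.083, 0, 0, 0, 0.024, 0.007, -0.165, 0, 0, 0, 0.04, 0.011, -0.22, 0, 0, 0, 0.048, 0.013, -0.244, 0, 0, 0, 0.048, 0.013, -0.244, 0, 0, 0, 0.048, 0.013, -0.244, 0, 0, 0, 0.048, 0.013, -0.244, 0, 0, 0, 0.048, 0.013, -0.244, 0, 0, 0],
)

```text
t: 13.95
tool_pos: [0.4808, -0.0531, 0.1304]
orientation: [0.002, -0.136, 0.991, -0.0]
ft_force: [3.9, -1.7, 12.0]
opening: 0.0395
grasp_force: 71.8
```

```bash
python3 q.py
python3 - <<'E'
from fit import *
s=get_image("side");t=get_image("top")
a=cv2.resize(t[130:250,190:300],None,fx=2.2,fy=2.2,interpolation=2);b=cv2.resize(s[150:270,210:340],None,fx=4,fy=4,interpolation=2)
o=np.zeros((480,780,3),np.uint8);o[:264,:242]=a;o[:480,250:770]=b;cv2.imwrite("pics/r7.png",o)
E
```

```text
{'t': np.float64(13.95), 'tool_pos': array([ 0.481, -0.053,  0.13 ]), 'ft_force': array([ 3.944, -1.691, 11.973]), 'opening': np.float64(0.039), 'grasp_force': np.float64(71.828)}
q 0.8969653755204618 r 123.61311486800913 lat mm -0.04851020655549003
```

View pics/r7.png

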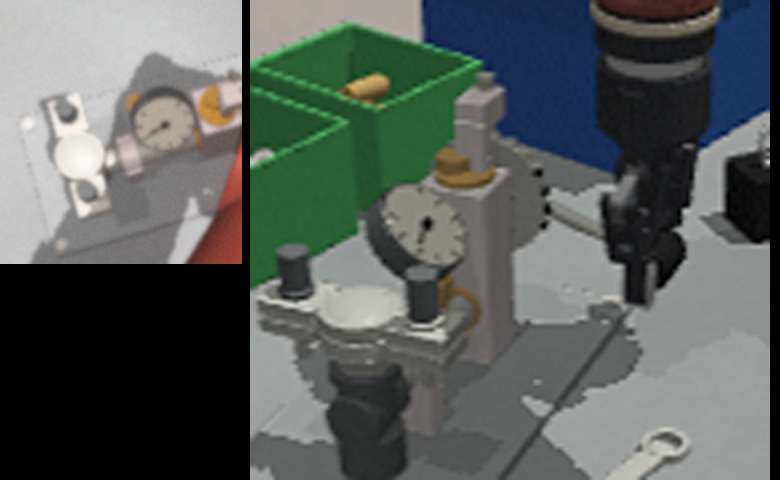

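The picture shows the pin still home, the needle swung round and the lever rod sloping down to the held grip. The TCP reads 1 mm short under load, so I'll trim by that much.

Emit:
drive_tool(
  increments=[-0.004, -0.001, -0.008, 0, 0, 0, -0.004, -0.001, -0.008, 0, 0, 0, -0.004, -0.001, -0.008, 0, 0, 0, -0.004, -0.001, -0.008, 0, 0, 0, -0.004, -0.001, -0.008, 0, 0, 0, -0.004, -0.001, -0.008, 0, 0, 0],
)

```text
t: 14.55
tool_pos: [0.4808, -0.0531, 0.1297]
orientation: [0.003, -0.136, 0.991, -0.0]
ft_force: [4.4, 0.2, 13.2]
opening: 0.0395
grasp_force: 72.1
```

```bash
python3 q.py
python3 - <<'E'
from fit import *
# independent check: rod slope in side view -> bright rod pixels between hub and fingers vs projected rod at candidate q
S=cv2.cvtColor(big("side",4),6); c=np.array([.5656,.0755]);y=np.radians(15.6)
def pt(q,l):
    x=-l*math.cos(.55-q);z=.12+l*math.sin(.55-q);b=-.1
    return proj("side",[*(c+[x*np.cos(y)-b*np.sin(y),x*np.sin(y)+b*np.cos(y)]),z])
for l in(.05,.06,.07,.08):
    u=int(round(pt(.9,l)[0])); col=S[180:225,u].astype(int)
    print(l,u,[round(float(pt(q,l)[1]),1) for q in(.8,.85,.9,.95)],col[15:40].tolist())
E
```

```text
{'t': np.float64(14.55), 'tool_pos': array([ 0.481, -0.053,  0.13 ]), 'ft_force': array([ 4.434,  0.171, 13.235]), 'opening': np.float64(0.039), 'grasp_force': np.float64(72.059)}
q 0.9022654397081058 r 123.78093608048519 lat mm -0.06172059762625916
0.05 287 [202.5, 203.2, 203.9, 204.6] [97, 95, 125, 159, 157, 158, 125, 135, 117, 89, 113, 160, 159, 158, 157, 159, 158, 158, 159, 159, 159, 158, 159, 159, 158]
0.06 290 [203.8, 204.7, 205.5, 206.3] [98, 98, 95, 124, 156, 157, 158, 136, 129, 126, 102, 82, 147, 160, 159, 158, 159, 159, 159, 159, 160, 157, 157, 159, 157]
0.07 293 [205.2, 206.2, 207.2, 208.1] [98, 97, 92, 159, 157, 157, 156, 157, 154, 126, 134, 114, 85, 110, 161, 159, 159, 158, 158, 157, 160, 160, 159, 158, 157]
0.08 296 [206.6, 207.8, 208.9, 210.0] [95, 143, 160, 159, 162, 144, 143, 162, 163, 163, 145, 133, 125, 99, 80, 165, 163, 160, 160, 160, 159, 158, 158, 157, 156]
```

```bash
cat > rod.py <<'E'
from fit import *
c=np.array([.5656,.0755]);y=np.radians(15.6)
def X(q,l,off=0):
    x=-l*math.cos(.55-q);z=.12+l*math.sin(.55-q)+off;b=-.1
    return np.array([*(c+[x*np.cos(y)-b*np.sin(y),x*np.sin(y)+b*np.cos(y)]),z])
def rod(S,q0,ls=np.arange(.05,.098,.004)):
    """rod edges along the image normal at each length; returns measured points on the centre line"""
    P=[]
    for l in ls:
        p=proj("side",X(q0,l)); d=proj("side",X(q0,l+.01))-p; n=np.array([-d[1],d[0]])/np.linalg.norm(d)
        t=np.arange(-6,6.01,.1); xy=p+t[:,None]*n
        v=cv2.remap(S.astype(np.float32),xy[:,0].astype(np.float32)[None],xy[:,1].astype(np.float32)[None],1)[0]
        g=np.abs(np.gradient(cv2.GaussianBlur(v[None],(0,0),4)[0])); i=len(t)//2
        a=np.argmax(g[:i]); b=i+np.argmax(g[i:]); P.append((l,(t[a]+t[b])/2,t[b]-t[a]))
    return np.array(P)
E
python3 - <<'E'
from rod import *
np.set_printoptions(suppress=True)
S0=cv2.cvtColor(cv2.imread("pics/sa.png"),6); im=big("side",4); cv2.imwrite("pics/s8.png",im); S1=cv2.cvtColor(im,6)
for nm,S,q in(("rest",S0,0),("now .9",S1,.9),("now .85",S1,.85)):
    print(nm,"\n",rod(S,q).round(2).T)
for q in(0,.9):
    a=proj("side",X(q,.07));b=proj("side",X(q+.1,.07));print("px per .1 rad",b-a)
E
```

```text
rest 
 [[ 0.05  0.05  0.06  0.06  0.07  0.07  0.07  0.08  0.08  0.09  0.09  0.09]
 [-1.15 -1.   -1.15 -1.05 -1.1   0.8  -1.1  -1.   -1.15 -1.05 -1.15 -1.05]
 [ 2.3   2.    2.3   2.1   2.2   5.6   2.2   2.    2.3   2.1   2.3   2.1 ]]
now .9 
 [[ 0.05  0.05  0.06  0.06  0.07  0.07  0.07  0.08  0.08  0.09  0.09  0.09]
 [ 0.2   0.2   0.15  0.1  -0.   -0.   -0.05 -1.95 -1.15  0.2   1.   -0.7 ]
 [ 1.6   1.8   1.9   1.6   2.    1.8   1.7   5.7   3.3   0.6   2.2   6.8 ]]
now .85 
 [[ 0.05  0.05  0.06  0.06  0.07  0.07  0.07  0.08  0.08  0.09  0.09  0.09]
 [-0.6  -1.8   0.9   0.85  0.95  0.9  -1.75 -0.95  0.05  0.55 -0.35  0.75]
 [ 4.6   7.4   2.    1.9   2.1   2.    7.3   6.1   3.3   2.3   7.5   6.7 ]]
px per .1 rad [1.15399851 2.22840403]
px per .1 rad [-0.8851651  1.8543808]
```

Run:
```python
from rod import *
np.set_printoptions(linewidth=200)
for nm,f,q in(("rest","pics/sa.png",0),("now","pics/s8.png",.9)):
    S=cv2.cvtColor(cv2.imread(f),6).astype(np.float32)
    for l in(.05,.06,.07,.08):
        p=proj("side",X(q,l)); d=proj("side",X(q,l+.01))-p; n=np.array([-d[1],d[0]])/np.linalg.norm(d)
        xy=(p+np.arange(-6,6.01,.5)[:,None]*n).astype(np.float32)
        print(nm,l,n.round(2),cv2.remap(S,xy[:,0][None],xy[:,1][None],1)[0].astype(int))
```

```text
rest 0.05 [0.4  0.92] [ 32  32  32  32  32  33  32  60  99 118 121 108  89  75  68  65  70  77  80  82  83  83  82  82  81]
rest 0.06 [0.4  0.92] [ 33  33  33  33  33  30  26  44  97 134 123 109  91  75  69  67  71  79  83  82  82  82  82  83  83]
rest 0.07 [0.4  0.92] [ 32  32  32  32  32  31  34  40  77 115 120 106  91  78  68  56  46  44  42  60  79  82  84  84  84]
rest 0.08 [0.4  0.92] [ 33  33  33  33  32  30  34  52  81 113 128 108  88  77  70  61  49  38  33  31  32  33  36  38  55]
now 0.05 [-0.47  0.88] [148 156 156 157 150 138 128 128 130 126 120 105  91 100 124 148 155 157 157 160 158 158 158 158 158]
now 0.06 [-0.47  0.88] [156 156 156 158 157 145 131 128 130 125 114 102  92  91 121 150 159 157 157 158 159 158 158 157 157]
now 0.07 [-0.47  0.88] [159 160 159 158 154 147 136 129 127 123 111  95  90 106 129 148 158 158 158 158 158 158 158 158 158]
now 0.08 [-0.47  0.88] [ 20  23  32  47  54  59  74  98 115 116 109  95  83 108 145 163 161 159 159 159 159 159 158 157 157]
```

```bash
cat > mom.py <<'E'
from rod import *
st=ctrl.read_state();F,T,p=st["ft_force"],st["torque"],st["tool_pos"]
ey=np.array([-np.sin(y),np.cos(y),0]); hub=X(0,0)
print("F",F.round(2),"T",T.round(3),"T.y",(T@ey).round(3),"M about hub",(np.cross(p-hub,F)+T)@ey, "grip",(np.cross(p-[0,0,.052]-hub,F))@ey)
E
python3 mom.py
```

```text
F [ 5.01  0.4  13.53] T [ 0.467 -1.458 -0.185] T.y -1.53 M about hub 0.09095036364116466 grip 1.3639422038487756
```

Run:
```python
from rod import *
S=cv2.cvtColor(cv2.imread("pics/s8.png"),6).astype(float)
def lines(u0,u1):
    top=[];bot=[]
    for u in range(u0,u1):
        p=S[:,u]; v=int(round(203.3+(u-287)*.5))
        i=v+1
        while p[i]<=124: i+=1
        bot.append((u,i-1+(124-p[i-1])/(p[i]-p[i-1])))
        i=v-1
        while p[i]<=143 and i>v-6: i-=1
        top.append((u,i+(p[i]-143)/(p[i]-p[i+1])))
    return np.array(top),np.array(bot)
t,b=lines(284,299)
print(t[:,1].round(2).tolist());print(b[:,1].round(2).tolist())
print("bot slope",np.polyfit(b[:,0]-291,b[:,1],1),"top",np.polyfit(t[:11,0]-291,t[:11,1],1))
for q in(.75,.8,.85,.9,.95):
    P=np.array([proj("side",X(q,l)) for l in np.linspace(.045,.09,10)]);print(q,np.polyfit(P[:,0]-291,P[:,1],1))
```

```text
[199.06, 199.54, 200.45, 200.44, 200.41, 201.15, 201.68, 202.35, 202.7, 203.37, 203.8, 204.44, 205.17, 219.0, 208.91]
[203.89, 204.2, 204.6, 205.21, 205.63, 206.23, 206.65, 207.26, 207.65, 208.27, 208.66, 209.27, 209.51, 209.69, 210.83]
bot slope [  0.48748166 207.17077764] top [  0.46200814 202.28319967]
0.75 [  0.37956916 203.06401191]
0.8 [  0.43039435 204.05889908]
0.85 [  0.48233896 205.07570972]
0.9 [  0.53570984 206.1204505 ]
0.95 [  0.5908457  207.19975152]
```

Two independent readings, the rod's slope and its offset in the side view, both put the lever at about 0.85, while the TCP says 0.90. The grip may be slipping slightly in the pads. I'll step on in small amounts and check both the force and the rod.

Emit:
drive_tool(
  increments=[0.007, 0.002, -0.02, 0, 0, 0, 0.007, 0.002, -0.02, 0, 0, 0, 0.007, 0.002, -0.02, 0, 0, 0],
)

```text
t: 15.2
tool_pos: [0.4818, -0.0528, 0.1264]
orientation: [0.003, -0.136, 0.991, -0.0]
ft_force: [6.1, 0.6, 10.0]
opening: 0.0394
grasp_force: 71.8
```

```bash
cat > vis.py <<'E'
from rod import *
np.set_printoptions(suppress=True)
def measure(n=4):
    S=np.mean([cv2.cvtColor(get_image("side"),6).astype(float) for _ in range(n)],0); b=[];t=[]
    for u in range(284,296):
        p=S[:,u]; v=int(round(203.3+(u-287)*.5)); i=v
        while p[i]<=124: i+=1
        b.append((u,i-1+(124-p[i-1])/(p[i]-p[i-1])))
    b=np.array(b); return np.polyfit(b[:,0]-290,b[:,1],1)
sl,ic=measure()
Q=np.arange(.7,1.0,.01); L=[]
for q in Q:
    P=np.array([proj("side",X(q,l)) for l in np.linspace(.045,.09,10)]);L.append(np.polyfit(P[:,0]-290,P[:,1],1))
L=np.array(L); print("slope",sl,"q",np.interp(sl,L[:,0],Q),"icept",ic,"q",np.interp(ic-2.45,L[:,1],Q))
E
python3 q.py; python3 vis.py; python3 mom.py
```

```text
{'t': np.float64(15.2), 'tool_pos': array([ 0.482, -0.053,  0.126]), 'ft_force': array([6.148, 0.592, 9.959]), 'opening': np.float64(0.039), 'grasp_force': np.float64(71.842)}
q 0.930144484566425 r 124.00310984300212 lat mm -0.04679722596561114
slope 0.3810766928400815 q 0.7514941832214318 icept 206.71054205861455 q 0.832886516559725
F [ 6.41 -0.26 10.4 ] T [ 0.319 -1.715 -0.161] T.y -1.738 M about hub -0.5004866040764673 grip 0.9201932026391041
```

```bash
python3 - <<'E'
from rod import *
im=big("side",4);cv2.imwrite("pics/s9.png",im)
for f in("s8","s9"):
    S=cv2.cvtColor(cv2.imread(f"pics/{f}.png"),6).astype(float); o=[]
    for u in range(282,300):
        p=S[:,u]; v=int(round(203.3+(u-287)*.5)); i=v+8
        while p[i]>124 and i>v-4: i-=1
        o.append(round(i+(124-p[i])/(p[i+1]-p[i]),2))
    print(f,o)
    print(S[198:216,292].astype(int).tolist(), S[198:216,285].astype(int).tolist())
d=cv2.absdiff(cv2.imread("pics/s8.png"),cv2.imread("pics/s9.png")).max(2); ys,xs=np.where(d>25); print(len(xs),xs.min(),xs.max(),ys.min(),ys.max())
E
python3 mom.py
```

```text
s8 [np.float64(207.52), np.float64(207.46), np.float64(206.51), np.float64(204.2), np.float64(204.6), np.float64(205.21), np.float64(205.63), np.float64(206.23), np.float64(206.65), np.float64(207.26), np.float64(207.65), np.float64(208.27), np.float64(208.66), np.float64(209.27), np.float64(209.51), np.float64(209.69), np.float64(210.83), np.float64(215.21)]
[143, 158, 156, 157, 159, 136, 129, 126, 101, 81, 147, 159, 158, 159, 158, 160, 158, 160] [144, 162, 127, 115, 77, 74, 119, 144, 152, 161, 158, 158, 157, 158, 159, 159, 159, 158]
s9 [np.float64(207.51), np.float64(207.46), np.float64(206.5), np.float64(204.95), np.float64(205.21), np.float64(205.63), np.float64(206.24), np.float64(206.62), np.float64(207.24), np.float64(207.62), np.float64(208.23), np.float64(208.62), np.float64(209.22), np.float64(209.58), np.float64(210.16), np.float64(210.82), np.float64(213.4), np.float64(216.47)]
[143, 158, 157, 156, 158, 153, 125, 132, 118, 88, 113, 160, 159, 160, 159, 160, 159, 159] [144, 163, 132, 107, 83, 85, 87, 126, 154, 161, 159, 157, 158, 158, 159, 159, 159, 159]
1992 229 559 0 415
F [ 7.05 -0.05  9.  ] T [ 0.31  -1.697 -0.13 ] T.y -1.718 M about hub -0.6370670013944572 grip 0.7278465133642438
```

Emit:
drive_tool(
  increments=[0.005, 0.001, -0.016, 0, 0, 0, 0.005, 0.001, -0.016, 0, 0, 0, 0.005, 0.001, -0.016, 0, 0, 0],
)

```text
t: 15.85
tool_pos: [0.4826, -0.0526, 0.1242]
orientation: [0.003, -0.136, 0.991, -0.0]
ft_force: [5.5, 1.3, 12.6]
opening: 0.0393
grasp_force: 72.1
```

```bash
cat > v2.py <<'E'
from rod import *
S=cv2.cvtColor(big("side",4),6).astype(float); o=[]
for u in range(286,296):
    p=S[:,u]; v=int(round(203.3+(u-287)*.5)); i=v+9
    while p[i]>124: i-=1
    o.append(i+(124-p[i])/(p[i+1]-p[i]))
k=np.polyfit(np.arange(286,296)-290.5,o,1); print("slope,mid",k, "q(mid rel s8)", (k[1]-206.95)/20.5)
E
python3 q.py; python3 v2.py; python3 mom.py
```

```text
{'t': np.float64(15.85), 'tool_pos': array([ 0.483, -0.053,  0.124]), 'ft_force': array([ 5.451,  1.332, 12.565]), 'opening': np.float64(0.039), 'grasp_force': np.float64(72.051)}
q 0.9492432039674394 r 124.06841332042083 lat mm -0.07896501286109658
slope,mid [  0.49809684 207.94349816] q(mid rel s8) 0.04846332485748817
F [ 4.61  0.79 11.72] T [ 0.461 -1.594 -0.164] T.y -1.659 M about hub -0.2988303442540555 grip 1.1186603567123796
```

Emit:
drive_tool(
  increments=[0, 0, 0, 0, 0, 0, 0, 0, 0, 0, 0, 0, 0, 0, 0, 0, 0, 0, 0, 0, 0, 0, 0, 0],
)

```text
t: 16.38
tool_pos: [0.4826, -0.0526, 0.1242]
orientation: [0.003, -0.136, 0.991, -0.0]
ft_force: [5.9, 1.4, 11.9]
opening: 0.039
grasp_force: 72.0
```

```bash
python3 q.py; python3 v2.py; python3 mom.py
python3 - <<'E'
from fit import *
im=big("side",2); d=cv2.absdiff(im,cv2.imread("pics/s4.png")).max(2)
print("pin region change",int((d[214:236,244:264]>40).sum()),"wrench/torch region",int((d[255:380,220:320]>40).sum()))
E
```

```text
{'t': np.float64(16.383), 'tool_pos': array([ 0.483, -0.053,  0.124]), 'ft_force': array([ 5.914,  1.355, 11.878]), 'opening': np.float64(0.039), 'grasp_force': np.float64(72.039)}
q 0.9492535919128993 r 124.08189073074973 lat mm -0.06231092704038661
slope,mid [  0.49734799 207.94395864] q(mid rel s8) 0.04848578746963063
F [ 5.39  0.81 11.73] T [ 0.46  -1.655 -0.138] T.y -1.718 M about hub -0.3534244012993979 grip 1.0830107416559438
pin region change 29 wrench/torch region 2873
```

```bash
python3 -c "
from station import ctrl
print(ctrl.sign_off())"
```

```text
the job is handed in; nothing more can be done
None
```

The job is handed in with the pin home and released and the lever held at about the third click after 1 s waits at the first two, but click positions are estimates: the third reads 0.87–0.95 rad, the second may have been about 0.02 short, and no result came back.

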